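Light and present the red-ringed lens on the turret

TASK

First raise the light box's stiff-hinged opal panel by its black bar to about 60 degrees and leave it standing there, so that it shines on the lens turret. Then turn the bronze turret until the red-ringed lens stands at the green pointer on the turret's foot, and finish still gripping the turret by one of its lenses, keeping it firmly still there for the buyer to look at: do not let go. Leave the camera, the loose silver lens and the two flashbulbs undisturbed.

Things in the scene. Friction and masses are not known exactly. Their poses are not given: they have to be found in the camera images.
- turret_foot: Fixed dark steel foot of the lens turret: a disc 150 mm across and 20 mm high. Origin: centre of its underside, on the table, on the turret's vertical turning axis. A green pointer bar (14 mm wide, 18 mm high) juts out radially along the foot's own -y direction to 124 mm from the axis. z up.
- lens_turret: Bronze turntable, free to turn both ways (0.04 N m drag). Origin on the foot's axis, 20 mm above the table; disc 176 mm across, top at 34 mm. Four upright lens barrels fixed on it, centres 60 mm from the axis: on its own +x the marked one (44 mm diameter, top at 89 mm, red ring and rim), +y silver (40), -x black (42), -y brass (40), tops at 84 mm. Middle free: pinch any from above. z up.
- marked_lens (a point): Centre of the red-ringed lens's underside on top of the disc (34 mm above the table); the barrel, 44 mm diameter, rises 55 mm above it. Moves with the turret, 60 mm from the axis.
- index_spot (a point): Fixed point, 34 mm above the table and 60 mm from the turret axis, in line with the green pointer: where the red-ringed lens's centre has to come.
- light_base: Fixed grey body of the light box, 160 mm (x) by 130 mm (y) by 45 mm high, with a white rocker switch on its -x side (not needed). Origin: centre of its underside. The panel's hinge line runs along its own x at its upper -y edge; its +y side faces the turret, roughly.
- light_panel (a joint): Opening angle of the opal panel in rad: 0 flat on the light box, growing as the free edge (base's +y side, near the turret) goes up; 1.047 is 60 degrees; stop at 1.92. Panel 160 by 130 by 15 mm, 0.2 kg, opal face underneath. Stiff friction hinge, about 0.45 N m: it stays where it is left; lifting at the bar takes about 4 N.
- panel_hinge (a point): Middle of the panel's hinge line (45 mm above the table); the line runs along the light base's own x, level. Its axes move with the panel.
- panel_bar (a point): Middle of the panel's black lifting bar: round, 12 mm diameter, parallel to the hinge line, 50 mm beyond the panel's free edge on two arms 76 mm apart. 180 mm from the hinge along the panel, 8 mm above it when shut (53 mm above the table). Free all round: pinch it from above, across the hinge line, and swing it up, gripper kept pointing down. x along bar, y away from hinge.
- camera_body: Bystander: loose black reflex camera body with an open lens socket, 142 by 54 by 95 mm high. Origin: centre of its underside.
- prime_lens: Bystander: loose silver prime lens standing upright, 60 mm diameter, 45 mm high. Origin: centre of its underside.
- flashbulb_a: Bystander: blue glass flashbulb standing on its metal cap, 34 mm diameter, 58 mm high, easily tipped. Origin: centre of its underside.
- flashbulb_b: Bystander: a second flashbulb like flashbulb_a.

How it is judged:
On the way, in this order (a step that is already met when the one before it is completed fails the run):
1. the panel stands still at 60 degrees, give or take 9 (value of joint light_panel between 0.89 and 1.2 rad and velocity of joint light_panel between -0.1 and 0.1 rad/s), for 0.3 s.
2. the red-ringed lens stands at the pointer (within 9 mm), still and held by the gripper (horizontal distance between marked_lens and index_spot below 0.009 m and contact force between the fingers and lens_turret above 2 N and angular speed of lens_turret below 0.1 rad/s), for 0.2 s.
At the end, for the whole second after the job is handed in: The opal panel stands at 60 degrees, give or take 9 (0.89 to 1.20 rad); the red-ringed lens's centre is within 9 mm, seen from above, of the spot at the pointer; the turret is still (under 0.1 rad/s) and the fingers still grip it (over 2 N) (all of step 2 and value of joint light_panel between 0.89 and 1.2 rad); the arm keeps its last pose, push and grip.
It fails at once if the camera body is shifted by more than 15 mm or tipped by more than about 15 degrees (distance of camera_body from where it was at the start of the episode above 0.015 m or angle between camera_body's own z axis and vertical above 0.26 rad).
It fails at once if the silver lens is shifted by more than 15 mm or tipped by more than about 15 degrees (distance of prime_lens from where it was at the start of the episode above 0.015 m or angle between prime_lens's own z axis and vertical above 0.26 rad).
It fails at once if a flashbulb is shifted by more than 10 mm or tipped by more than about 15 degrees (distance of flashbulb_a from where it was at the start of the episode above 0.01 m or angle between flashbulb_a's own z axis and vertical above 0.26 rad).
It fails at once if a flashbulb is shifted by more than 10 mm or tipped by more than about 15 degrees (distance of flashbulb_b from where it was at the start of the episode above 0.01 m or angle between flashbulb_b's own z axis and vertical above 0.26 rad).
It also fails if it takes over 54 s, if anything falls off the work surface, if the arm or the gripper's body presses on something with over 40 N, if the wrist force passes 120 N, or if a joint passes its speed limit or range.

ROBOT

A 6-joint arm with a two-finger parallel gripper is mounted at the origin on the work surface. World frame = base frame: x ahead of the robot, y to its left, z up, the work surface at z = 0. Lengths are in m, angles in rad, forces in N, time in s.
With the tool pointing down it reaches from about 0.35 to 0.925 m from the base axis. Payload 6.4 kg.
Tool frame: the origin (TCP) lies midway between the tips of the shut fingers; the grasp point (between the pads) lies behind it (pinch_z is the z of the grasp point in the tool frame, in m); z points along the fingers, y is the direction in which the jaws open and shut (so a half turn about z gives the same grasp; the last joint's range is limited). The gripper opens to 85 mm and grips with 20 to 120 N. Pads are 22 mm wide; open, the fingers measure 114 mm over their backs; the gripper's body (76 mm by 85 mm) begins 54 mm behind the grasp point. The pads swing forward as they close: fully open they stand 13 mm farther back than shut.
Start: joints at [-1.352, 0.245, 1.558, -0, 1.339, -0.174], TCP at [0.249, -0.601, 0.231] pointing down, gripper open.
Joint ranges: [-3.13, 3.13], [-1.02, 2.26], [0.13, 2.54], [-0.95, 4.09], [0.21, 2.88], [-2.74, 2.74]. Speed limits (rad/s): [2.57, 2.57, 3.14, 3.14, 3.14, 3.14].

INTERFACE

Orientations are given as [roll, pitch, yaw] about the fixed x, y, z axes, in that order (R = Rz(yaw) Ry(pitch) Rx(roll)).
In Python, from station import * gives the robot as it stands. The module is installed in compiled form; this text tells all that it offers.
- The arm moves only by the tool send_rows, never from a script. Its argument "deltas" is a list of rows, each a list of 7 numbers: the gripper's target within -1 to 1 (fully open at 1, half-way at 0, shut at -1), then the shift along the tool's x, y, z in cm, then the turn, a rotation vector about the tool's x, y, z in degrees. In form: [[grip, x, y, z, rx, ry, rz], ...]. A call has 1 to 12 rows; each row shifts and turns the commanded pose from where the row before left it, along the tool's axes as they then stand; what a row does not reach is not made up. A row lasts 1/12 s, in which the tool goes at most 41.7 mm and 7.16 degrees, less where a joint would pass 70% of its speed; a pose out of reach is approached as far as the arm can. A call with a gripper value outside its range is refused whole. The fingers move at their own pace and stop on an object; "force" is the grip in N (left out, the last holds). Time passes only in rows, so rows that do not move let the fingers close. It gives the time, the measured TCP pose, the force and the opening at its end, in the units of the state.
- get_obs(): the state, without advancing time (a new reading comes with each control period).
- camera(name): name is "scene" or "top"; returns a dict with "image" (400x640x3 uint8, red, green, blue), "camera_matrix" (3x3 intrinsics, pixels), "R" (3x3) and "t" (3): a world point X has camera coordinates R X + t. Camera axes: x right, y down, z forward; pixel columns grow to the right and rows downward; lengths in m; the calibration is good to about 2 mm. A picture is of the moment at which its call begins. There is no depth.
- hand_in(): hands the job in, once; it reports no verdict.
Trained networks look in the newest picture that a camera, given by its name, has taken for a name from the list of things; names that differ only in an ending like _2 or _b are one class to them, and where a whole thing is asked for, a point or a joint stands for the part that bears it (a point fixed in the world has none). Each returns a list of dicts, best first, with "score" (0 to 1); they miss things now and then, are a little off and sometimes report something else, mostly with a low value. They report only what shows in the picture. A call takes as long as a camera call.
- spot_in(camera, query): "extent" ([centre column, centre row, width, height] as shares, 0 to 1, of the picture: columns of its width, rows of its height, round what is visible of it).
The state is a dict: "time_s": time; "joint_positions": joint angles; "joint_vel": joint speeds; "tau": joint torques, N m; "position": TCP position; "tcp_rot": TCP orientation; "contact_force": force on the tool from outside, world axes, zero at the start; "torque": the same for the moment, N m; "opening": opening from 0.0 (shut) to 1.0 (fully open).
Only numpy, scipy, OpenCV 4.12 (cv2) and the standard library are available. Lean on these libraries where they do the work, as an engineer would, in place of code of your own. Each camera call takes 0.05 s, during which the arm holds its last target.

## Working session

There is one attempt and no reset: what is moved stays moved. The work goes in short steps, Python scripts to look and compute and a tool call to move; the robot and the scene stay as the last step left them, time stands still between calls to the robot, and variables do not carry over. Pictures are saved under pics/ and viewed, and the job is handed in when it is done.

Besides the shell and the picture viewer there is one more tool, called after "Request:" by a JSON object that holds its "api" and its "payload". send_rows: Moves the arm, as the interface text tells. Its arguments: {"type":"object","properties":{"deltas":{"type":"array"},"force":{"type":"number"}},"required":["deltas"]}

```bash
mkdir -p pics; python3 - <<'E'
from station import *
import cv2
for n in("scene","top"):
    c=camera(n); cv2.imwrite(f"pics/{n}0.png",c["image"][:,:,::-1]); print(n,c["camera_matrix"].tolist(),c["R"].tolist(),c["t"].tolist())
    for q in("turret_foot","lens_turret","marked_lens","light_base","panel_bar","camera_body","prime_lens","flashbulb_a"):
        print(q,[( [round(float(v)*s,1) for v,s in zip(d["extent"],(640,400,640,400))],round(d["score"],2)) for d in spot_in(n,q)[:3]])
o=get_obs();print(o)
try: print(pinch_z)
except Exception as e: print(e)
E
```

```text
scene [[472.75411982523127, 0.0, 325.8421680760382], [0.0, 472.75411982523127, 193.11443901185666], [0.0, 0.0, 1.0]] [[0.6010193243827109, 0.7991716364841769, 0.010023330671622834], [0.4996402779913173, -0.36590835576267594, -0.7851564607081915], [-0.6238071531549704, 0.4769022652727263, -0.6192163313822021]] [-0.40210966658203695, -0.16060286304871105, 1.4285930934957922]
turret_foot [([234.2, 216.6, 91.7, 61.7], 0.61), ([337.8, 193.7, 85.8, 68.6], 0.56)]
lens_turret [([346.7, 194.0, 72.8, 66.9], 0.55)]
marked_lens [([346.2, 195.1, 70.3, 62.4], 0.97)]
light_base [([234.0, 221.8, 89.8, 73.5], 0.67), ([336.1, 193.0, 86.3, 67.7], 0.39)]
panel_bar [([234.6, 215.1, 92.1, 59.2], 0.64)]
camera_body [([426.6, 154.7, 55.8, 46.4], 0.69)]
prime_lens [([303.0, 154.2, 22.3, 25.5], 0.87)]
flashbulb_a [([329.7, 302.4, 15.5, 35.5], 0.92), ([403.1, 265.6, 15.7, 21.3], 0.72)]
top [[515.0333200394872, 0.0, 320.14105445747913], [0.0, 515.0333200394872, 191.57907173479842], [0.0, 0.0, 1.0]] [[-0.02404767318899017, -0.999710286781259, -0.0010256305030357054], [-0.9772710045025803, 0.02372402845600881, -0
[... 544 characters left out ...]
113.4, 9.9, 15.4], 0.59)]
{'time_s': 0.9, 'joint_positions': array([-1.35210014e+00,  2.45078075e-01,  1.55782279e+00, -4.72902121e-06,
        1.33867311e+00, -1.74108962e-01]), 'joint_vel': array([-0.00147877,  0.00066537, -0.00135723, -0.00070183, -0.00127224,
        0.00115353]), 'tau': array([ 2.58971777e-04, -4.29515898e+01, -3.26429594e+01, -9.34700483e-05,
        4.04435668e-04,  7.37790202e-06]), 'position': array([ 0.2488087 , -0.60050378,  0.23129202]), 'tcp_rot': array([3.14157506e+00, 7.76809424e-06, 3.92806236e-01]), 'contact_force': array([-0.52640809,  0.64194786,  0.07083905]), 'torque': array([-0.03119467, -0.02123764, -0.01953145]), 'opening': 1.0051983479071156}
-0.0187
```

```bash
python3 - <<'E'
import cv2
a=cv2.imread("pics/top0.png")[80:340,130:470]; cv2.imwrite("pics/topz.png",cv2.resize(a,(784,600),interpolation=cv2.INTER_CUBIC)); print(a.shape)
a=cv2.imread("pics/scene0.png")[120:330,170:450]; cv2.imwrite("pics/scenez.png",cv2.resize(a,(800,600),interpolation=cv2.INTER_CUBIC))
E
```

```text
(260, 340, 3)
```

View pics/topz.png

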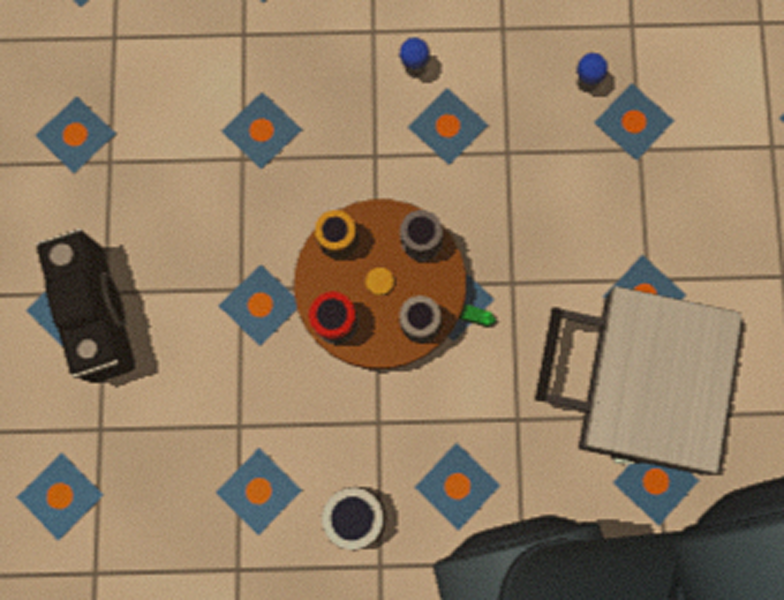

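View pics/scenez.png

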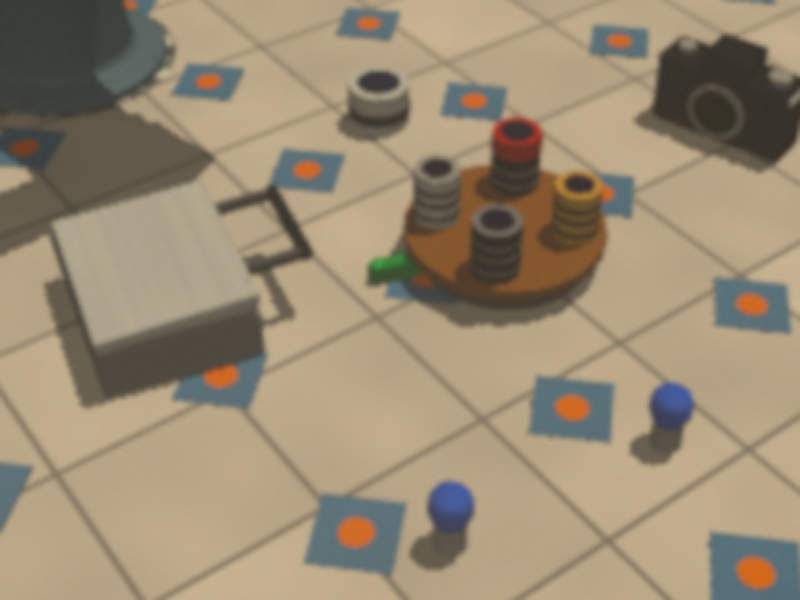

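```bash
cat > h.py <<'E'
import numpy as np,cv2
from station import *
def ray(c,u,v,z):
    K,R,t=map(np.array,(c["camera_matrix"],c["R"],c["t"]))
    d=R.T@np.linalg.inv(K)@np.array([u,v,1.]); o=-R.T@t
    return o+d*(z-o[2])/d[2]
def proj(c,X):
    K,R,t=map(np.array,(c["camera_matrix"],c["R"],c["t"]))
    p=K@(R@np.array(X)+t); return p[:2]/p[2]
def save(c,name,x0,y0,x1,y1,s):
    a=c["image"][y0:y1,x0:x1,::-1]; cv2.imwrite("pics/"+name,cv2.resize(a,None,fx=s,fy=s,interpolation=cv2.INTER_CUBIC))
E
python3 - <<'E'
from h import *
c=camera("top"); s=camera("scene")
save(c,"bar1.png",350,200,460,290,7);save(c,"tur1.png",250,155,350,250,6);save(s,"sbar1.png",180,175,290,265,7)
Z=lambda u,v,z:ray(c,130+u/2.306,80+v/2.308,z).round(4)
for n,a in dict(panelFL=(612,289,.06),HR=(744,314,.06),HL=(721,473,.06),FR=(582,447,.06),hub=(380,281,.036),barA=(560,313,.059),barB=(545,400,.059),red=(332,315,.089),black=(421,231,.084),silv=(420,317,.084),brass=(335,229,.084),point=(490,319,.018),bulb1=(414,53,.05),bulb2=(592,69,.05),prime=(353,518,.045),camA=(61,255,.095),camB=(86,348,.095)).items(): print(n,Z(*a))
E
```

```text
panelFL [ 0.5078 -0.0592  0.06  ]
HR [ 0.4796 -0.188   0.06  ]
HL [ 0.326  -0.1539  0.06  ]
FR [ 0.3539 -0.0218  0.06  ]
hub [0.5261 0.1718 0.036 ]
barA [ 0.4851 -0.0066  0.059 ]
barB [0.3999 0.0119 0.059 ]
red [0.4836 0.216  0.089 ]
black [0.5657 0.1287 0.084 ]
silv [0.4804 0.1314 0.084 ]
brass [0.5698 0.213  0.084 ]
point [0.4874 0.0608 0.018 ]
bulb1 [0.7649 0.1323 0.05  ]
bulb2 [ 0.7427 -0.0526  0.05  ]
prime [0.2923 0.2006 0.045 ]
camA [0.5477 0.4774 0.095 ]
camB [0.4565 0.4497 0.095 ]
```

View pics/bar1.png

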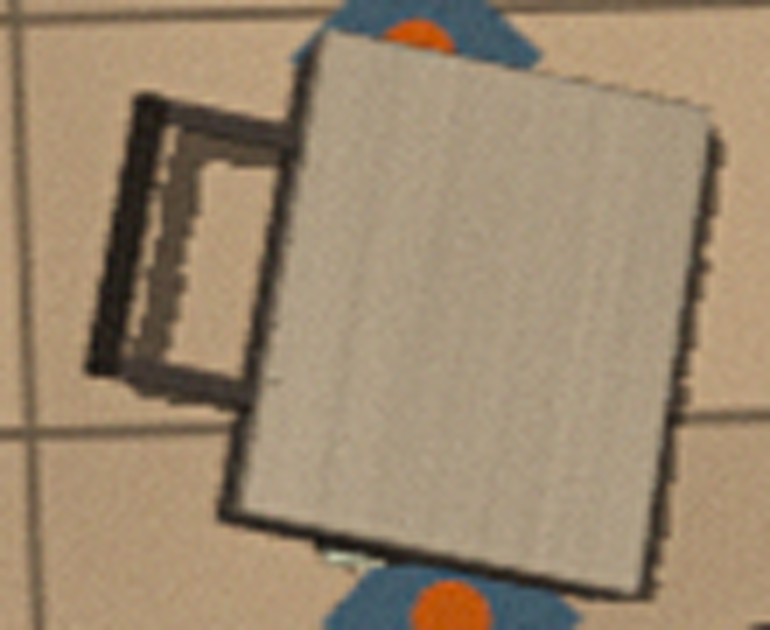

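View pics/tur1.png

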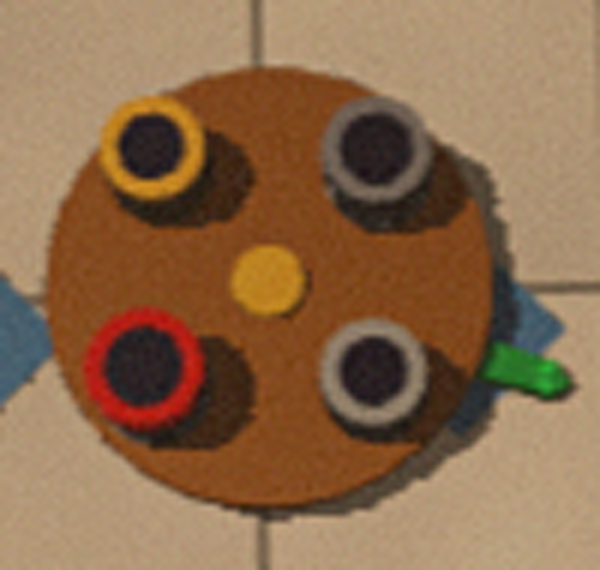

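View pics/sbar1.png

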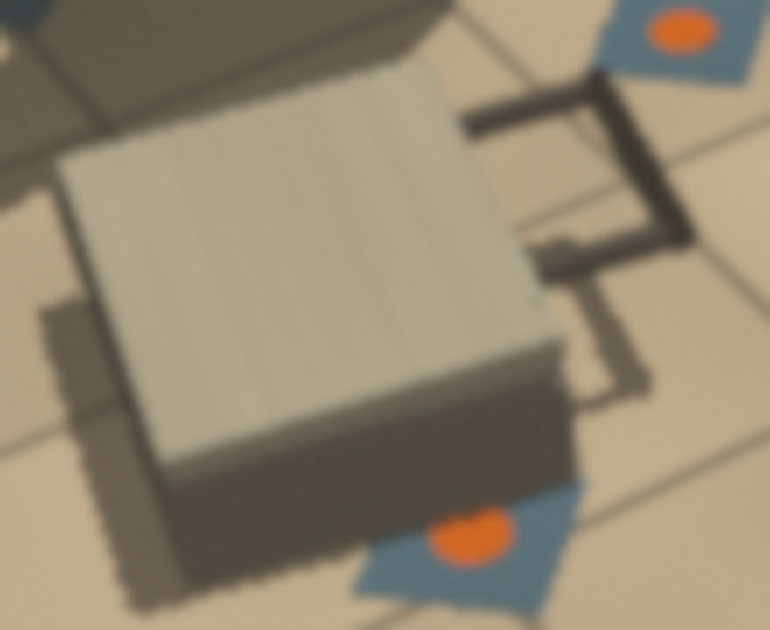

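```bash
python3 - <<'E'
from h import *
from scipy.optimize import least_squares
c=camera("top"); s=camera("scene")
Z=lambda u,v,z:ray(c,350+u/7,200+v/7,z)[:2].round(4)
Zs=lambda u,v,z:ray(s,180+u/7,175+v/7,z)[:2].round(4)
print("bar mid top",Z(126.5,234.5,.053),Z(148,97,.053),Z(105,372,.053)," scene",Zs(642,157,.053))
for n,a,b in(("FL",(322,32),(560,338)),("HR",(712,108),(170,465)),("HL",(645,592),(57,160)),("FR",(235,515),(425,60))): print(n,Z(*a,.06),Zs(*b,.06))
# model fit: panel corners + bar with both cams
ob=[(c,350,200,(322,32),(80,130,.06)),(c,350,200,(712,108),(80,0,.06)),(c,350,200,(645,592),(-80,0,.06)),(c,350,200,(235,515),(-80,130,.06)),(c,350,200,(126.5,234.5),(0,180,.053)),
(s,180,175,(560,338),(80,130,.06)),(s,180,175,(170,465),(80,0,.06)),(s,180,175,(57,160),(-80,0,.06)),(s,180,175,(425,60),(-80,130,.06)),(s,180,175,(642,157),(0,180,.053))]
def f(p,full=True):
    r=[]
    for cam,ox,oy,uv,(x,y,z) in ob:
        ca,sa=np.cos(p[2]),np.sin(p[2]); x/=1000;y/=1000
        X=[p[0]+ca*x-sa*y,p[1]+sa*x+ca*y,z]
        r+=list(proj(cam,X)-[ox+uv[0]/7,oy+uv[1]/7])
    return r
q=least_squares(f,[.4,-.17,-.2]); p=q.x; print("hinge",p,"resid",np.round(q.fun,1))
d=np.array([-np.sin(p[2]),np.cos(p[2])]); print("bar",p[:2]+.18*d,"yawdeg",np.degrees(p[2]))
T=lambda u,v,z:ray(c,250+u/6,155+v/6,z)[:2].round(4)
L=[T(145,369,.089),T(377,150,.084),T(373,373,.084),T(152,148,.084)]
m=np.mean(L,0);print("lenses",L,"mean",m,"hub",T(268,281,.036),"disc",T(270,287,.034))
for l in L: print(np.linalg.norm(l-m),np.degrees(np.arctan2(*(l-m)[::-1])))
pt=T(570,380,.018); print("ptr",pt,np.linalg.norm(pt-m),np.degrees(np.arctan2(*(pt-m)[::-1])), T(545,374,.018))
o=get_obs(); print(o["position"],np.degrees(o["tcp_rot"]))
E
```

```text
bar mid top [0.4452 0.0055] [ 0.4903 -0.0036] [0.4009 0.0143]  scene [0.4351 0.0133]
FL [ 0.5093 -0.0606] [ 0.5054 -0.0602]
HR [ 0.4811 -0.186 ] [ 0.4853 -0.1845]
HL [ 0.3268 -0.1528] [ 0.3278 -0.1506]
FR [ 0.354  -0.0244] [ 0.3516 -0.0236]
hinge [ 0.40396271 -0.16871616 -0.21536086] resid [-0.8 -0.3 -0.1 -0.5 -0.5  0.5  0.1  0.2 -0.7  1.3  1.6  0.8 -1.2 -0.6
 -0.8 -0.3  0.   0.6 -0.6  2.5]
bar [0.44242871 0.00712573] yawdeg -12.339268129053796
lenses [array([0.4835, 0.2155]), array([0.5659, 0.1281]), array([0.4808, 0.1313]), array([0.5687, 0.2129])] mean [0.524725 0.17195 ] hub [0.526  0.1721] disc [0.5239 0.1714]
0.059967517248923956 133.4290262065315
0.06015150143595757 -46.80200731290845
0.05984837612667523 -137.21755806480533
0.06008912651220693 42.960006024527495
ptr [0.487  0.0549] 0.12297917760743073 -107.8640358107998 [0.4896 0.0646]
[ 0.24882689 -0.6004967   0.23131012] [1.79999428e+02 1.10002433e-03 2.25079388e+01]
```

Request:
{"api": "send_rows", "payload": {"deltas": [[0,0,0,0,0,0,6.94],[0,0,0,0,0,0,6.94],[0,0,0,0,0,0,6.94],[0,0,0,0,0,0,6.94],[0,0,0,0,0,0,6.94],[0,0.3,-3,0,0,0,0],[0,0.3,-3,0,0,0,0],[0,0.3,-3,0,0,0,0],[0,0.3,-3,0,0,0,0],[0,0.3,-3,0,0,0,0],[0,0.3,-3,0,0,0,0],[0,0.3,-3,0,0,0,0]], "force": 30}}

```text
time_s: 2.1
position: [0.3139, -0.3983, 0.2314]
tcp_rot: [3.141, -0.0, -0.213]
contact_force: [0.9, -0.4, -0.0]
opening: 0.501
```

Request:
{"api": "send_rows", "payload": {"deltas": [[0,0.3,-3,0,0,0,0],[0,0.3,-3,0,0,0,0],[0,0.3,-3,0,0,0,0],[0,0.3,-3,0,0,0,0],[0,0.3,-3,0,0,0,0],[0,0.3,-3,0,0,0,0],[0,0.3,-3,0,0,0,0],[0,0.3,-3,0,0,0,0],[0,0.3,-3,0,0,0,0],[0,0,0,0,0,0,0],[0,0,0,0,0,0,0]]}}

```text
time_s: 3.02
position: [0.3974, -0.1405, 0.2315]
tcp_rot: [3.141, -0.001, -0.21]
contact_force: [0.2, -0.5, -0.9]
opening: 0.502
```

Request:
{"api": "send_rows", "payload": {"deltas": [[0,0.3,-3,0,0,0,0],[0,0.3,-3,0,0,0,0],[0,0.3,-3,0,0,0,0],[0,0.3,-3,0,0,0,0],[0,0.2,-3,0,0,0,0],[0,0,-0.3,2,0,0,0.2],[0,0,0,3,0,0,0],[0,0,0,3,0,0,0],[0,0,0,0,0,0,0],[0,0,0,0,0,0,0]]}}

```text
time_s: 3.85
position: [0.4422, 0.0045, 0.1504]
tcp_rot: [3.141, 0.004, -0.218]
contact_force: [2.1, 0.0, 0.5]
opening: 0.502
```

```bash
python3 - <<'E'
from h import *
c=camera("top"); s=camera("scene")
save(c,"t2.png",290,170,490,320,4);save(s,"s2.png",180,110,340,250,4)
o=get_obs(); print(o["position"],np.degrees(o["tcp_rot"]),o["joint_positions"])
E
```

```text
[0.44438511 0.004113   0.15315571] [ 1.79991139e+02 -1.62429582e-01 -1.24646167e+01] [-2.46867944e-01 -1.68307032e-01  2.13416777e+00 -7.75323088e-05
  1.17289367e+00  1.54150714e+00]
```

View pics/t2.png

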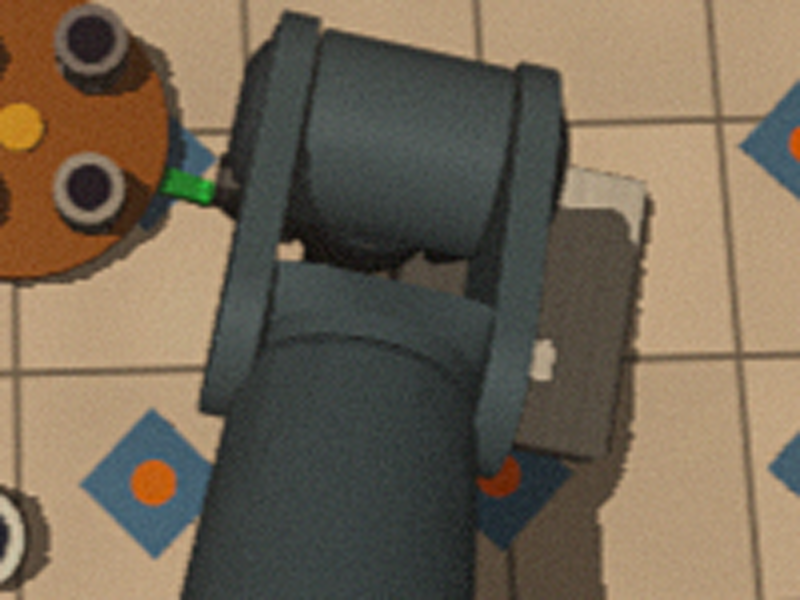

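View pics/s2.png

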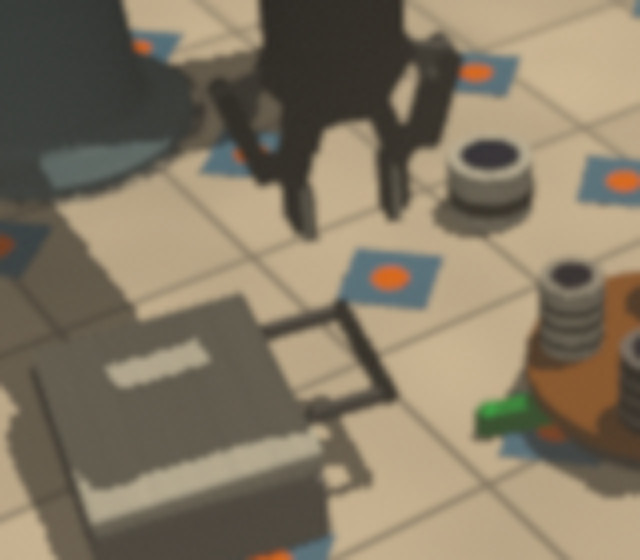

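Request:
{"api": "send_rows", "payload": {"deltas": [[0,0,-0.25,2.9,0,0,0],[0,0,0,3,0,0,0],[0,0,0,3,0,0,0],[0,0,0,2.8,0,0,0],[0,0,0,0,0,0,0],[0,0,0,0,0,0,0]]}}

```text
time_s: 4.45
position: [0.4442, 0.0071, 0.0352]
tcp_rot: [3.142, 0.0, -0.217]
contact_force: [0.7, -0.2, 0.1]
opening: 0.499
```

```bash
python3 - <<'E'
from h import *
s=camera("scene")
save(s,"s3.png",190,140,310,240,6)
o=get_obs(); print(o["position"],np.degrees(o["tcp_rot"]),o["contact_force"])
E
```

```text
[0.44555465 0.0068743  0.03646776] [179.99411197  -0.19189876 -12.41467361] [-0.33198676  0.33910363  0.17422296]
```

View pics/s3.png

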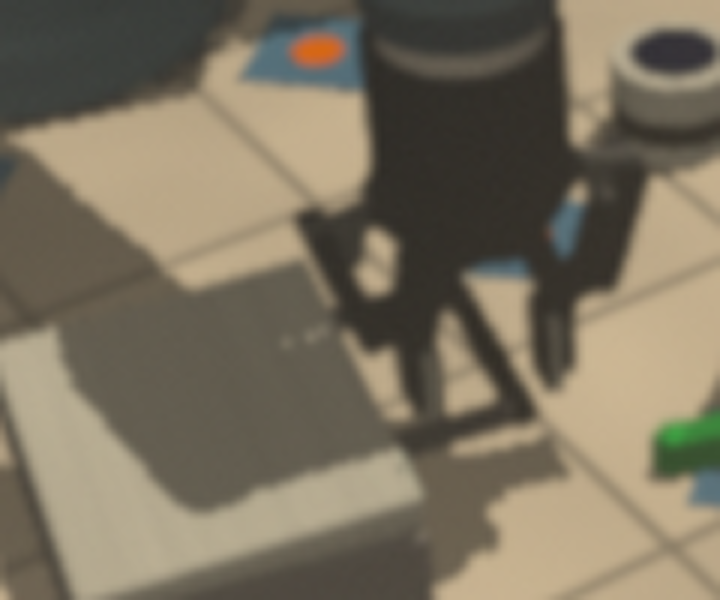

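Request:
{"api": "send_rows", "payload": {"deltas": [[-1,0,0,0,0,0,0],[-1,0,0,0,0,0,0],[-1,0,0,0,0,0,0],[-1,0,0,0,0,0,0],[-1,0,0,0,0,0,0],[-1,0,0,0,0,0,0]], "force": 30}}

```text
time_s: 5.0
position: [0.4454, 0.0073, 0.0355]
tcp_rot: [-3.141, -0.004, -0.217]
contact_force: [4.5, -0.1, 2.6]
opening: 0.13
```

```bash
python3 - <<'E'
from h import *
s=camera("scene")
save(s,"s4.png",190,140,310,240,6)
o=get_obs(); print(o["position"],np.degrees(o["tcp_rot"]),o["contact_force"],o["opening"]*85)
f=np.radians(np.linspace(2.54,61,13)); r=18.02
print(np.round(np.diff(r*np.cos(f)),2),np.round(np.diff(r*np.sin(f)),2))
E
```

```text
[0.44537225 0.00727129 0.0353668 ] [-179.98424237   -0.23596623  -12.41004212] [5.00942698 0.31711257 2.29591952] 11.06499943941689
[-0.13 -0.26 -0.39 -0.51 -0.63 -0.75 -0.86 -0.97 -1.06 -1.15 -1.23 -1.31] [1.53 1.51 1.48 1.44 1.39 1.34 1.27 1.19 1.1  1.01 0.91 0.8 ]
```

View pics/s4.png

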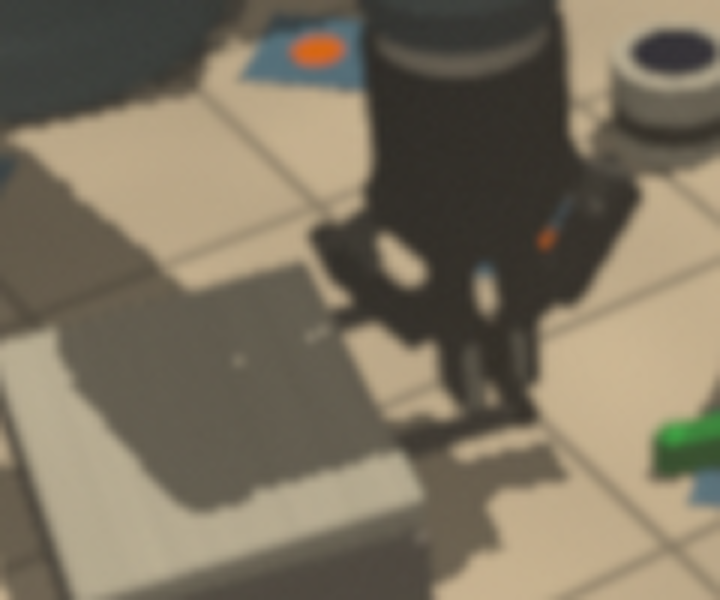

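Request:
{"api": "send_rows", "payload": {"deltas": [[-1,0,0.13,-1.53,0,0,0],[-1,0,0.26,-1.51,0,0,0],[-1,0,0.39,-1.48,0,0,0],[-1,0,0.51,-1.44,0,0,0],[-1,0,0,0,0,0,0]]}}

```text
time_s: 5.47
position: [0.4412, -0.0076, 0.0953]
tcp_rot: [3.137, -0.002, -0.216]
contact_force: [2.0, -9.1, -3.3]
opening: 0.13
```

Request:
{"api": "send_rows", "payload": {"deltas": [[-1,0,0.63,-1.39,0,0,0],[-1,0,0.75,-1.34,0,0,0],[-1,0,0.86,-1.27,0,0,0],[-1,0,0.97,-1.19,0,0,0],[-1,0,1.06,-1.1,0,0,0],[-1,0,1.15,-1.01,0,0,0],[-1,0,0,0,0,0,0],[-1,0,0,0,0,0,0]]}}

```text
time_s: 6.13
position: [0.4287, -0.0599, 0.1658]
tcp_rot: [3.138, -0.0, -0.218]
contact_force: [4.5, -8.2, -6.7]
opening: 0.127
```

```bash
python3 - <<'E'
from h import *
s=camera("scene")
save(s,"s5.png",190,110,310,240,5)
o=get_obs(); print(o["position"],np.degrees(o["tcp_rot"]),o["contact_force"],o["opening"]*85)
p=o["position"]+[0,0,.0187]; d=np.array([.2137,.9769]); h=np.array([.404,-.1687]); a=(p[:2]-h)@d; z=p[2]-.045
print(a,z,np.hypot(a,z),np.degrees(np.arctan2(z,a))-2.54)
E
```

```text
[ 0.4286893  -0.05971578  0.16572712] [ 1.79795609e+02 -4.42997605e-03 -1.24553793e+01] [ 5.07407365 -8.45236552 -7.27025641] 10.664947722700786
0.11174278892268594 0.13942712366851523 0.1786795279003596 48.74983978181468
```

View pics/s5.png

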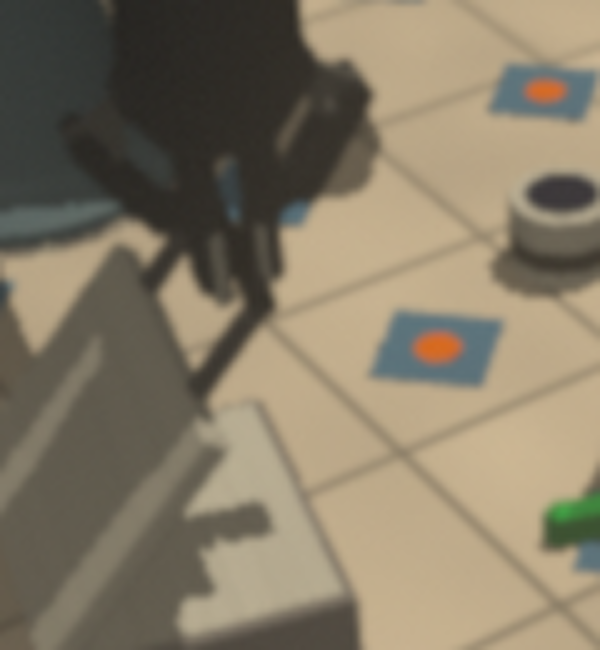

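Request:
{"api": "send_rows", "payload": {"deltas": [[-1,0,0.95,-0.74,0,0,0],[-1,0,1.03,-0.67,0,0,0],[-1,0,1.1,-0.57,0,0,0],[-1,0,0,0,0,0,0],[-1,0,0,0,0,0,0],[-1,0,0,0,0,0,0]]}}

```text
time_s: 6.68
position: [0.422, -0.0887, 0.1855]
tcp_rot: [3.14, 0.001, -0.217]
contact_force: [4.8, -5.6, -4.2]
opening: 0.131
```

```bash
python3 - <<'E'
from h import *
s=camera("scene")
save(s,"s6.png",170,110,310,240,5)
o=get_obs(); print(o["position"],np.degrees(o["tcp_rot"]),o["contact_force"],o["opening"]*85)
p=o["position"]+[0,0,.0187]; d=np.array([.2137,.9769]); h=np.array([.404,-.1687]); a=(p[:2]-h)@d; z=p[2]-.045
print(a,z,np.hypot(a,z),np.degrees(np.arctan2(z,a))-2.54)
E
```

```text
[ 0.42203387 -0.08865507  0.18544546] [ 1.79927088e+02  5.70839385e-02 -1.24350842e+01] [ 3.3618182  -4.43625484 -4.38579281] 10.52822287066681
0.0820497259590288 0.15914546348355502 0.17905149001711007 60.18598224568476
```

View pics/s6.png

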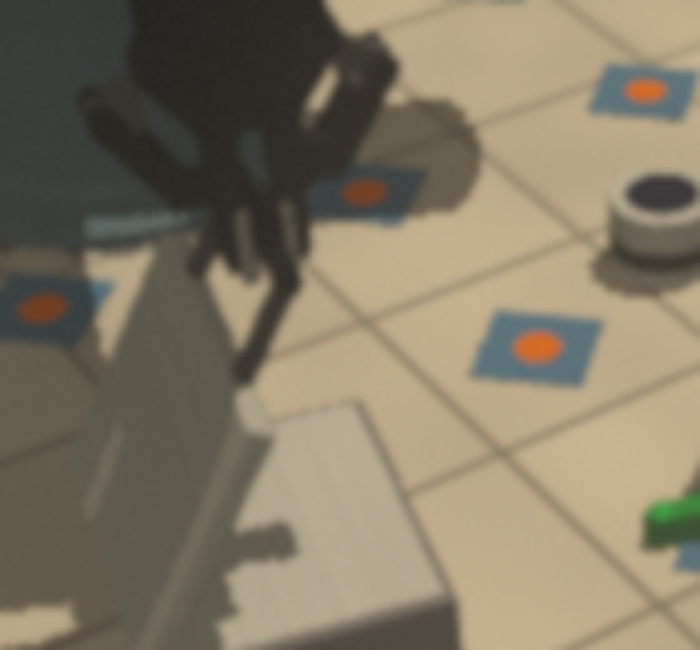

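Request:
{"api": "send_rows", "payload": {"deltas": [[-0.6,0,0,0,0,0,0],[-0.5,0,0,0,0,0,0],[-0.4,0,0,0,0,0,0],[-0.4,0,0,0,0,0,0],[-0.4,0,0,0,0,0,0]]}}

```text
time_s: 7.15
position: [0.4225, -0.0879, 0.1866]
tcp_rot: [-3.141, 0.001, -0.216]
contact_force: [-0.5, -0.3, -1.0]
opening: 0.306
```

Request:
{"api": "send_rows", "payload": {"deltas": [[-0.4,0,0,-1,0,0,0],[-0.4,0,0,-2,0,0,0],[-0.4,0,0,-3,0,0,0],[-0.4,0,0,-3,0,0,0],[-0.4,0,0,0,0,0,0],[-0.4,0,0,0,0,0,0]]}}

```text
time_s: 7.65
position: [0.4237, -0.0885, 0.2795]
tcp_rot: [3.14, -0.005, -0.216]
contact_force: [-0.9, -0.7, -1.1]
opening: 0.307
```

```bash
python3 - <<'E'
from h import *
s=camera("scene");c=camera("top")
save(s,"s7.png",170,110,310,240,5); save(c,"t7.png",200,120,480,310,2.8)
o=get_obs(); print(o["position"],np.degrees(o["tcp_rot"]),o["contact_force"],o["opening"]*85,o["joint_positions"])
for a in (50,55,60,65,70):
    f=np.radians(a); L=180;n=8
    d=np.array([.2137,.9769]);h=np.array([.404,-.1687]);b=np.array([.9769,-.2137])
    hh=(L*np.cos(f)-n*np.sin(f))/1e3; zz=.045+(L*np.sin(f)+n*np.cos(f))/1e3
    print(a,[proj(s,[*(h+d*hh+b*k*.043),zz]).round(1) for k in(-1,1)])
E
```

```text
[ 0.42231683 -0.087861    0.27631449] [-1.79988167e+02  4.41443412e-02 -1.23904390e+01] [-0.01609473 -0.0678985  -0.49983914] 25.1879504752001 [-4.69217976e-01 -3.37148940e-01  2.03753881e+00  7.19132753e-06
  1.44200042e+00  1.31783146e+00]
50 [array([230.8, 149.5]), array([242. , 170.2])]
55 [array([224.6, 147.4]), array([235.6, 168.1])]
60 [array([218. , 145.7]), array([228.7, 166.5])]
65 [array([211.1, 144.5]), array([221.4, 165.5])]
70 [array([203.9, 143.9]), array([213.8, 165. ])]
```

View pics/s7.png

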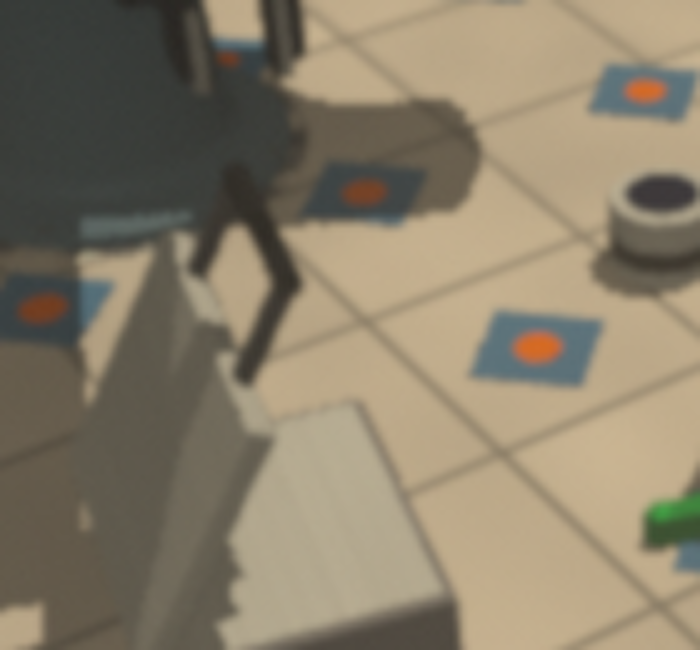

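View pics/t7.png

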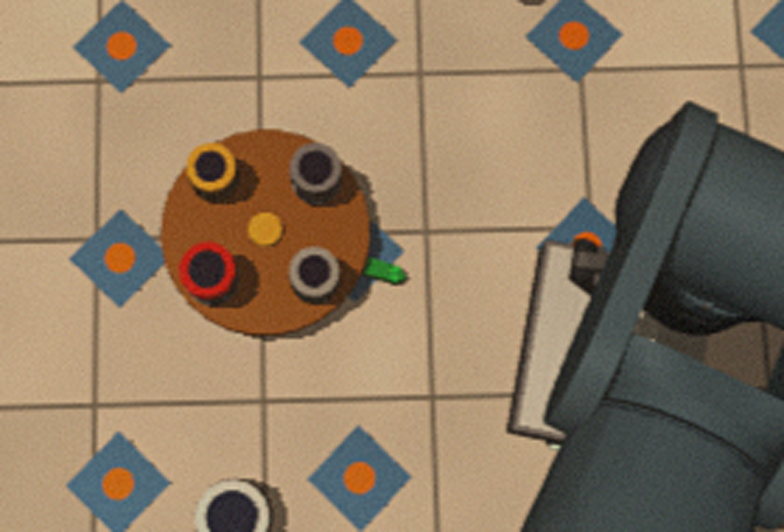

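Request:
{"api": "send_rows", "payload": {"deltas": [[0.6,0,0,0,0,0,7.1],[0.6,0,0,0,0,0,7.1],[0.6,-0.8,-3,0,0,0,0],[0.6,-0.8,-3,0,0,0,0],[0.6,-0.8,-3,0,0,0,0],[0.6,-0.8,-3,0,0,0,0],[0.6,-0.8,-3,0,0,0,0],[0.6,-0.8,-3,0,0,0,0],[0.6,-0.8,-3,0,0,0,0],[0.6,-0.8,-3,0,0,0,0],[0.6,-0.8,-3,0,0,0,0],[0.6,-0.9,-2.9,0,0,0,0]]}}

```text
time_s: 8.75
position: [0.4833, 0.2171, 0.2748]
tcp_rot: [3.139, 0.003, -0.464]
contact_force: [0.0, -0.5, -0.1]
opening: 0.796
```

Request:
{"api": "send_rows", "payload": {"deltas": [[0.6,0,0,3,0,0,0],[0.6,0,0,3,0,0,0],[0.6,0,0,3,0,0,0],[0.6,0,0,2.7,0,0,0],[0.6,0,0,0,0,0,0],[0.6,0,0,0,0,0,0]]}}

```text
time_s: 9.25
position: [0.4822, 0.2152, 0.1574]
tcp_rot: [3.138, 0.005, -0.464]
contact_force: [0.4, 0.1, 0.8]
opening: 0.801
```

```bash
python3 - <<'E'
from h import *
s=camera("scene");c=camera("top")
save(s,"s8.png",260,90,420,240,4.5); save(c,"t8.png",230,120,460,290,3.2)
o=get_obs(); print(o["position"],np.degrees(o["tcp_rot"]),o["contact_force"],o["opening"]*85,o["joint_positions"])
E
```

```text
[0.48488939 0.21569977 0.16110768] [-1.79931522e+02 -8.15093313e-02 -2.65996026e+01] [0.54757085 0.19421166 1.14553956] 67.89327327290981 [2.04733182e-01 4.12455277e-02 1.91986142e+00 5.98119530e-05
 1.17862851e+00 2.23975650e+00]
```

View pics/s8.png

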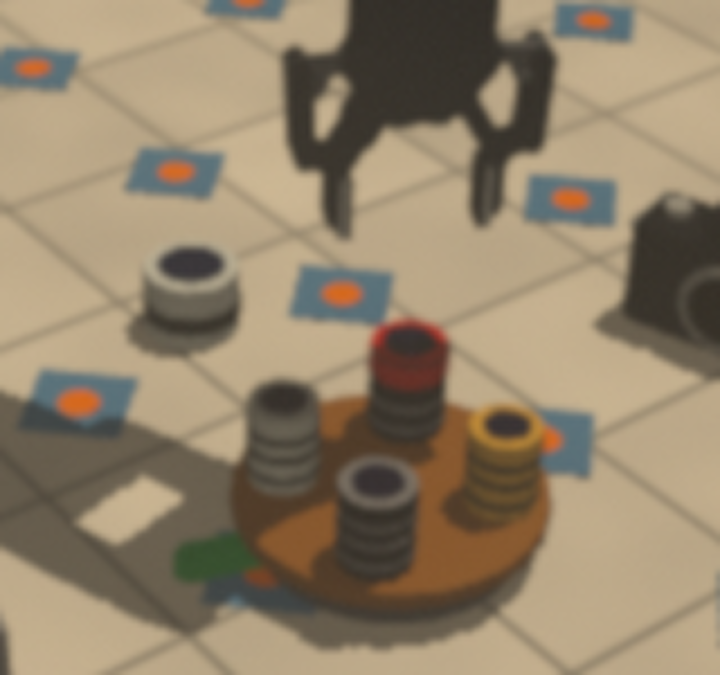

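View pics/t8.png

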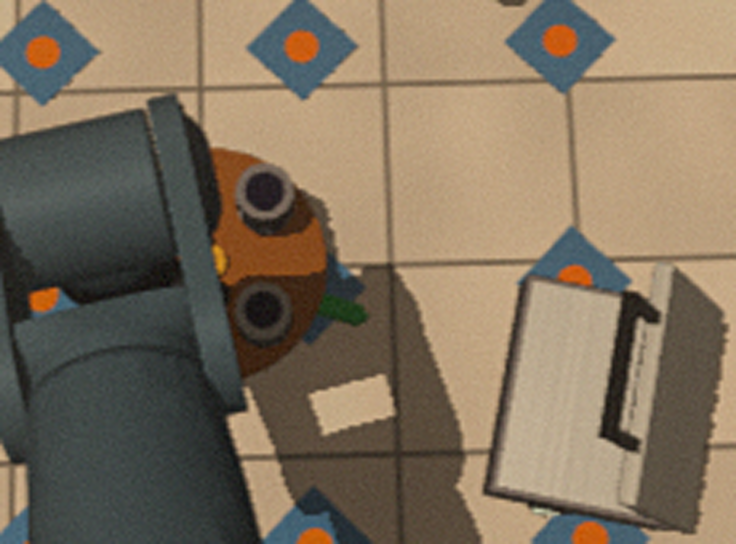

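Request:
{"api": "send_rows", "payload": {"deltas": [[0.6,0,0,2.5,0,0,0],[0.6,0,0,3,0,0,0],[0.6,0,0,3,0,0,0],[0.6,0,0,2.5,0,0,0],[0.6,0,0,0,0,0,0],[0.6,0,0,0,0,0,0]]}}

```text
time_s: 9.85
position: [0.4846, 0.2157, 0.0507]
tcp_rot: [-3.141, -0.0, -0.464]
contact_force: [0.7, -0.5, -0.3]
opening: 0.803
```

Request:
{"api": "send_rows", "payload": {"deltas": [[-1,0,0,0,0,0,0],[-1,0,0,0,0,0,0],[-1,0,0,0,0,0,0],[-1,0,0,0,0,0,0],[-1,0,0,0,0,0,0],[-1,0,0,0,0,0,0]], "force": 35}}

```text
time_s: 10.35
position: [0.4864, 0.2162, 0.0528]
tcp_rot: [-3.138, -0.004, -0.464]
contact_force: [0.3, 0.3, 7.9]
opening: 0.506
```

```bash
python3 - <<'E'
from h import *
s=camera("scene")
save(s,"s9.png",260,90,420,240,4.5)
o=get_obs(); print(o["position"],np.degrees(o["tcp_rot"]),o["contact_force"],o["opening"]*85,o["joint_positions"])
p=o["position"][:2]-[.525,.172]; print(np.hypot(*p),np.degrees(np.arctan2(p[1],p[0])))
E
```

```text
[0.48643273 0.21621307 0.05277862] [-179.79759299   -0.23798777  -26.5940341 ] [-1.12889273 -0.54863992  7.61929662] 42.819851655325714 [2.05028278e-01 2.10877109e-01 1.96274576e+00 2.36509797e-04
 9.62520492e-01 2.23983610e+00]
0.05867051739819357 131.0983466129624
```

View pics/s9.png

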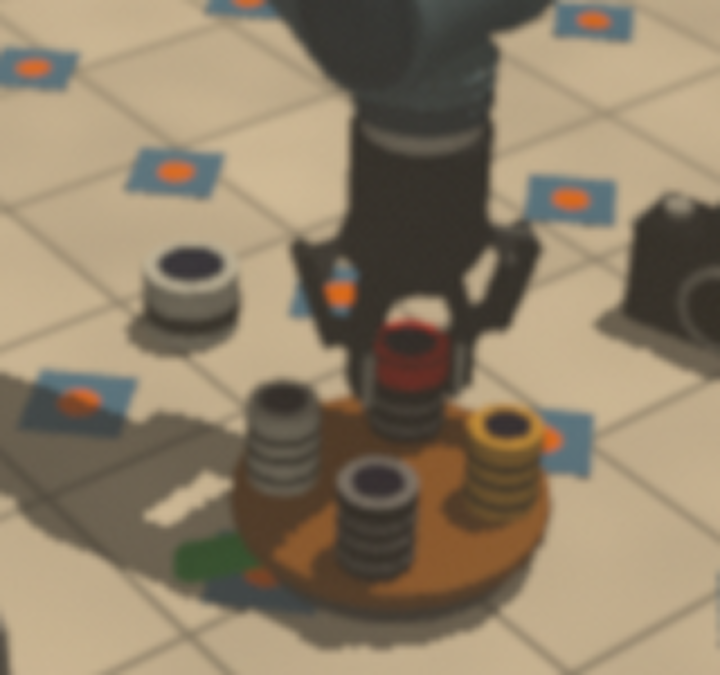

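Request:
{"api": "send_rows", "payload": {"deltas": [[-1,-0.1,0.3,0,0,0,-3],[-1,-0.2,0.6,0,0,0,-6],[-1,-0.2,0.6,0,0,0,-6],[-1,-0.2,0.6,0,0,0,-6],[-1,-0.2,0.6,0,0,0,-6],[-1,-0.2,0.6,0,0,0,-6],[-1,-0.1,0.3,0,0,0,-3],[-1,0,0,0,0,0,0],[-1,0,0,0,0,0,0]]}}

```text
time_s: 11.15
position: [0.4688, 0.1853, 0.0528]
tcp_rot: [-3.139, -0.009, 0.165]
contact_force: [2.8, 10.2, 2.3]
opening: 0.508
```

```bash
python3 - <<'E'
from h import *
s=camera("scene")
save(s,"s10.png",260,90,420,240,4.5)
o=get_obs(); print(o["position"],np.degrees(o["tcp_rot"]),o["contact_force"],o["torque"],o["opening"]*85,o["joint_positions"])
p=o["position"][:2]-[.525,.172]; print(np.hypot(*p),np.degrees(np.arctan2(p[1],p[0])))
E
```

```text
[0.46876565 0.18526337 0.05280762] [-179.83579298   -0.51864645    9.47662621] [3.93633884 9.46408989 1.99458032] [ 1.51369423 -0.35116303  0.60876017] 43.1788111730621 [0.14952489 0.14817016 2.03635955 0.0037047  0.94806074 1.55276266]
0.057777322041070375 166.72881930119405
```

View pics/s10.png

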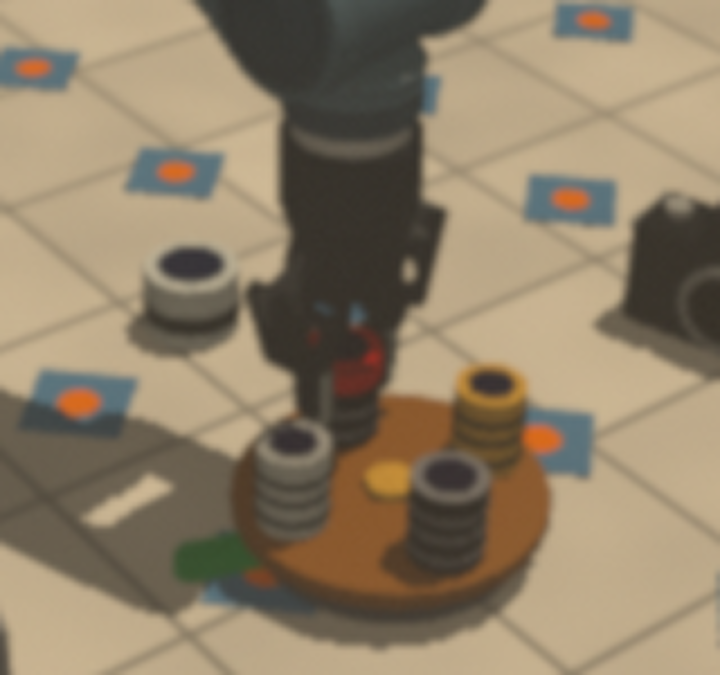

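Request:
{"api": "send_rows", "payload": {"deltas": [[-1,-0.1,0.29,0,0,0,-3],[-1,-0.2,0.58,0,0,0,-6],[-1,-0.2,0.58,0,0,0,-6],[-1,-0.2,0.58,0,0,0,-6],[-1,-0.2,0.58,0,0,0,-6],[-1,-0.2,0.58,0,0,0,-6],[-1,-0.2,0.58,0,0,0,-6],[-1,-0.2,0.58,0,0,0,-6],[-1,-0.2,0.58,0,0,0,-6],[-1,-0.1,0.29,0,0,0,-3],[-1,0,0,0,0,0,0],[-1,0,0,0,0,0,0]]}}

```text
time_s: 12.2
position: [0.4828, 0.1346, 0.053]
tcp_rot: [3.136, -0.01, 1.106]
contact_force: [7.5, 14.8, 1.3]
opening: 0.505
```

```bash
python3 - <<'E'
from h import *
s=camera("scene");c=camera("top")
save(s,"s11.png",260,90,420,240,4.5);save(c,"t11.png",230,120,460,290,3.2)
o=get_obs(); print(o["position"],np.degrees(o["tcp_rot"]),o["contact_force"],o["torque"],o["opening"]*85,o["joint_positions"])
p=o["position"][:2]-[.525,.172]; print(np.hypot(*p),np.degrees(np.arctan2(p[1],p[0])))
E
```

```text
[0.48281461 0.1346549  0.05294793] [179.66238897  -0.58264007  63.37051141] [ 6.70536945 14.50988677  0.90957627] [ 2.5278515  -0.46626103  0.43236318] 43.05860019699531 [0.04226961 0.1408102  2.04444753 0.00743068 0.94625881 0.5027573 ]
0.05634060901416043 -138.48277022387305
```

View pics/s11.png

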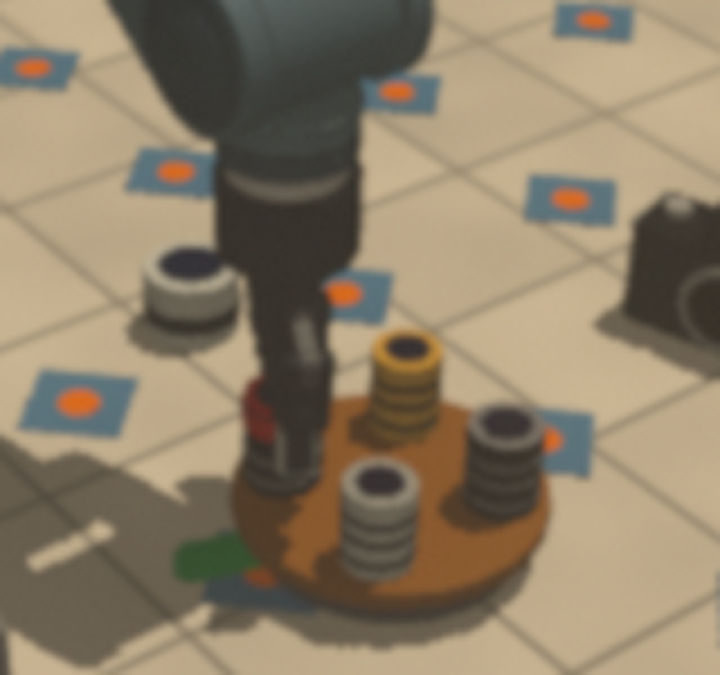

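View pics/t11.png

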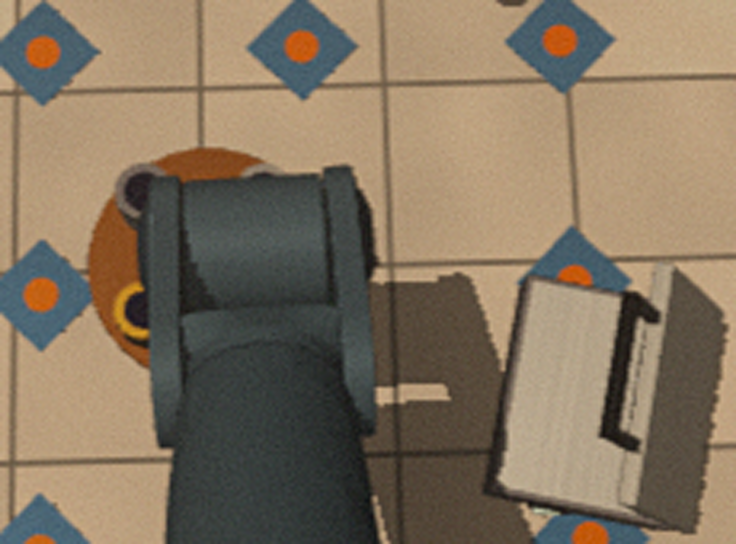

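```bash
python3 - <<'E'
from h import *
s=camera("scene")
L=[ray(s,260+u/4.5,90+v/4.5,.084)[:2] for u,v in((380,483),(505,425),(407,352))]
print(np.round(L,4)); a=np.array([.525,.172])
m=(L[0]+L[2])/2; print("axis from silver/brass",m)
for l,o in zip(L,(90,180,270)):
    d=l-a; print(np.hypot(*d),(np.degrees(np.arctan2(d[1],d[0]))-o)%360)
d=L[2]-L[0]; print("brass-silver dir",(np.degrees(np.arctan2(d[1],d[0]))+90)%360, np.hypot(*d))
# sanity: original picture bias
L=[ray(s,170+u/2.857,120+v/2.857,z)[:2] for u,v,z in((437,170,.084),(497,220,.084),(580,185,.084),(517,132,.089))]
for l,o in zip(L,(90,180,270,0)):
    d=l-a; print("orig",l,np.hypot(*d),(np.degrees(np.arctan2(d[1],d[0]))-o)%360)
E
```

```text
[[0.5672 0.1289]
 [0.5681 0.2128]
 [0.4858 0.2133]]
axis from silver/brass [0.52650192 0.17110443]
0.06031858116564058 224.4138729301514
0.05934833036354243 223.48135860892924
0.05694396488647062 223.51617961539574
brass-silver dir 223.97794357883555 0.11725895089399499
orig [0.48315691 0.13006263] 0.05924177576259329 135.06447634126548
orig [0.56561055 0.12877014] 0.059313049655350884 133.21056748693928
orig [0.57008374 0.21354737] 0.06130846044710629 132.6624238544994
orig [0.4851795  0.21517137] 0.05873192603808807 132.68789225134174
```

```bash
python3 - <<'E'
from h import *
for n,f in(("top","pics/top0.png"),("scene","pics/scene0.png")):
    c=camera(n); hsv=cv2.cvtColor(cv2.imread(f),cv2.COLOR_BGR2HSV)
    m=((hsv[...,0]>45)&(hsv[...,0]<80)&(hsv[...,1]>120)); m[:150]=0
    k,lab,st,ce=cv2.connectedComponentsWithStats(m.astype(np.uint8)); i=1+np.argmax(st[1:,4]); print(n,st[i],ce[i])
    for z in(.01,.014,.018):
        p=ray(c,*ce[i],z)[:2]-[.525,.172]; print(z,p,np.hypot(*p),np.degrees(np.arctan2(p[1],p[0]))%360)
E
```

```text
top [330 212  15   9  85] [336.74117647 216.37647059]
0.01 [-0.03154644 -0.09808518] 0.1030333936845582 252.17102180509943
0.014 [-0.03220571 -0.09794286] 0.103101950147104 251.79802604027242
0.018 [-0.03286499 -0.09780054] 0.10317487017154042 251.42554174567385
scene [300 209  12   6  35] [305.91428571 211.51428571]
0.01 [-0.04072521 -0.09421541] 0.1026405690917602 246.6232795025942
0.014 [-0.03685134 -0.09685445] 0.10362820564731279 249.16909997707268
0.018 [-0.03297747 -0.09949348] 0.10481634591939672 251.66204060371552
```

Request:
{"api": "send_rows", "payload": {"deltas": [[-1,-0.08,0.26,0,0,0,-2.8],[-1,-0.17,0.52,0,0,0,-5.6],[-1,-0.17,0.52,0,0,0,-5.6],[-1,-0.17,0.52,0,0,0,-5.6],[-1,-0.17,0.52,0,0,0,-5.6],[-1,-0.08,0.26,0,0,0,-2.6],[-1,0,0,0,0,0,0],[-1,0,0,0,0,0,0],[-1,0,0,0,0,0,0]]}}

```text
time_s: 13.2
position: [0.5055, 0.1198, 0.053]
tcp_rot: [3.132, -0.006, 1.589]
contact_force: [9.8, 15.2, -0.6]
opening: 0.507
```

```bash
python3 - <<'E'
from h import *
s=camera("scene");c=camera("top")
save(s,"s12.png",260,90,420,240,4.5);save(c,"t12.png",230,120,460,290,3.2);save(s,"p12.png",170,110,310,240,4)
o=get_obs(); print(o["position"],np.degrees(o["tcp_rot"]),o["contact_force"],o["torque"],o["opening"]*85,o["joint_positions"])
p=o["position"][:2]-[.525,.172]; print(np.hypot(*p),np.degrees(np.arctan2(p[1],p[0])))
E
```

```text
[0.50550417 0.11977765 0.05295382] [179.45606514  -0.35340215  91.06340677] [1.01467853e+01 1.49948333e+01 1.10493484e-02] [ 2.23752871 -0.23075844 -0.21963458] 42.7133584315245 [ 0.01104747  0.18062954  1.99835861  0.00765271  0.9531713  -0.01188548]
0.05574281074981073 -110.47178666004653
```

View pics/s12.png

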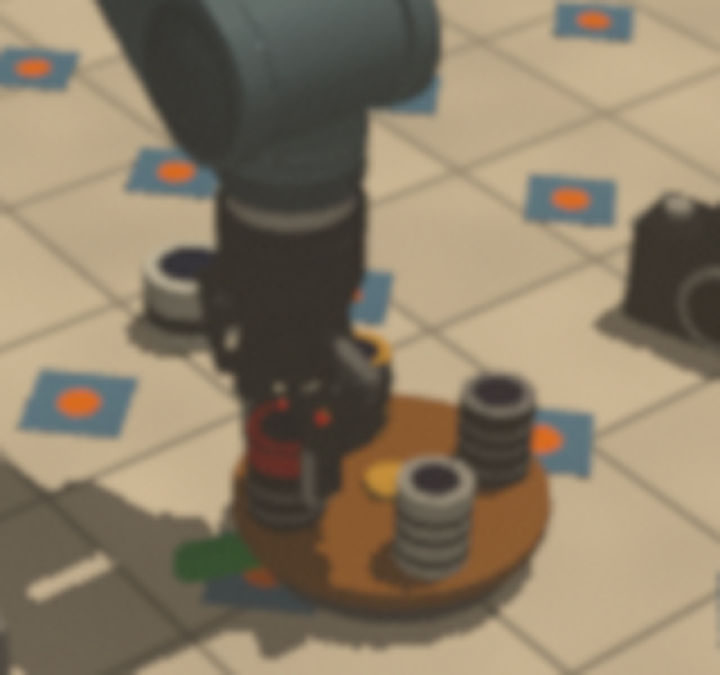

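View pics/t12.png

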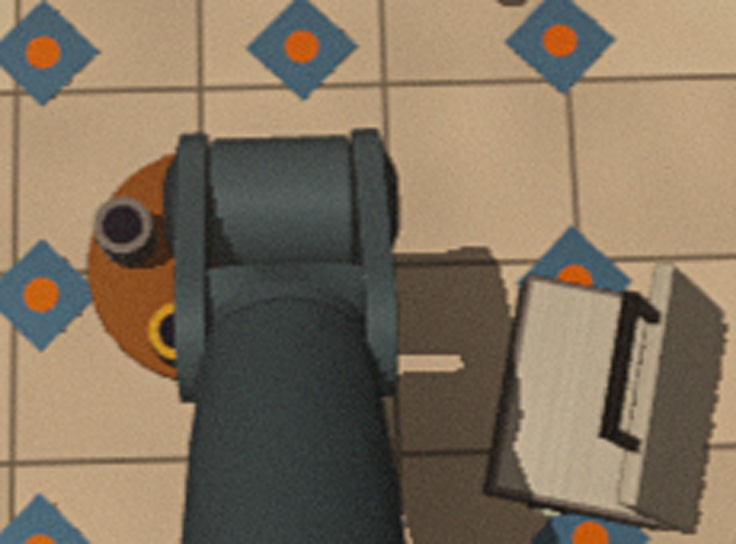

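View pics/p12.png

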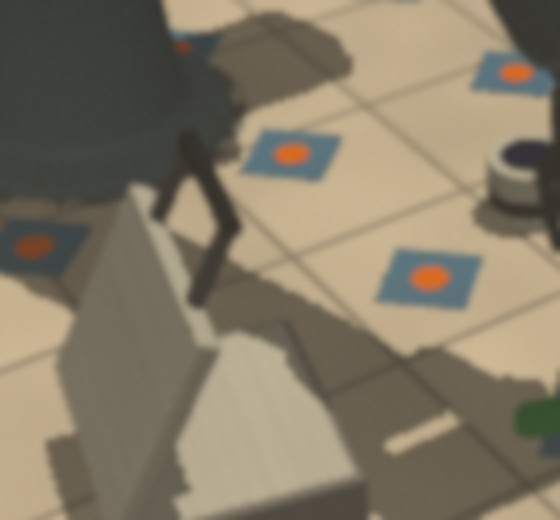

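```bash
python3 - <<'E'
from h import *
s=camera("scene");c=camera("top"); a=np.array([.525,.172])
for nm,l,o in (("silv",ray(s,260+435/4.5,90+481/4.5,.084),90),("black",ray(s,260+499/4.5,90+392/4.5,.084),180),("black top",ray(c,230+123/3.2,120+227/3.2,.084),180),("red rim, scene?",ray(s,260+290/4.5,90+425/4.5,.089),0)):
    d=l[:2]-a; print(nm,l,np.hypot(*d),(np.degrees(np.arctan2(d[1],d[0]))-o)%360)
E
```

```text
silv [0.5825461 0.152599  0.084    ] 0.0607285137031703 251.36906650439673
black [0.54398455 0.22973278 0.084     ] 0.06077406226729338 251.7973292591152
black top [0.54297947 0.22858293 0.084     ] 0.05937077910648877 252.37212572725497
red rim, scene? [0.50624936 0.11719586 0.089     ] 0.05792305566940791 251.11217305113078
```

Request:
{"api": "send_rows", "payload": {"deltas": [[-1,0,0,0,0,0,0],[-1,0,0,0,0,0,0],[-1,0,0,0,0,0,0],[-1,0,0,0,0,0,0],[-1,0,0,0,0,0,0],[-1,0,0,0,0,0,0]]}}

```text
time_s: 13.9
position: [0.5055, 0.1198, 0.053]
tcp_rot: [3.132, -0.006, 1.589]
contact_force: [10.5, 14.9, -0.1]
opening: 0.504
```

```bash
python3 - <<'E'
from h import *
o=get_obs(); print(o["time_s"],o["position"],o["opening"],o["contact_force"],abs(o["joint_vel"]).max())
print(hand_in())
E
```

```text
13.9 [0.50549964 0.11979191 0.05296585] 0.5035279227302183 [10.49620682 14.89813033 -0.10736632] 0.0016254626588099923
the job is handed in; nothing more can be done
None
```

I raised the panel by its bar and left it standing. I then pinched the red-ringed lens, turned the turret about 118° to the green pointer, and handed the job in at 13.9 s still gripping the lens at 35 N. The hand-in reports no verdict.

- **Panel:** it stands at about 60°. Just after release, both bar ends in the scene picture matched my model at about 60.5°. It looked unchanged in the last pictures.
- **Turret:** three lens sightings put the red lens at 251.4° to 252.4° from the axis, against a pointer at about 251.6°. That is roughly 1 mm or less off the spot, within the calibration. My rough sighting of the partly hidden red rim also fits (251.1°).
- **Grip:** the arm was still, with the fingers stopped on the barrel at about 43 mm opening for a 44 mm lens.
- **Disagreement:** the tool point sat about 4 mm nearer the axis than the lens centre. A steady side force of about 18 N was on the wrist, well under the limit. I left this as it was.
- **Bystanders:** the arm stayed well clear of the camera, the silver lens and the flashbulbs. The camera and silver lens, as far as they showed, looked unmoved in the last pictures. I did not look at the flashbulbs again after the first pictures.

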